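Lock the upper medicine tray onto its carrier with the push-and-turn handle

ROBOT

A 7-joint arm with a two-finger parallel gripper is mounted at the origin on the work surface. World frame = base frame: x ahead of the robot, y to its left, z up, the work surface at z = 0. Lengths are in m, angles in rad, forces in N, time in s.
With the tool pointing down it reaches from about 0.4 to 0.85 m from the base axis. Payload 10.4 kg.
Tool frame: the origin (TCP) lies midway between the tips of the shut fingers; the grasp point (between the pads) lies 19 mm behind it; z points along the fingers, x is the direction in which the jaws open and shut, and the axes are right-handed (so a half turn about z gives the same grasp; the last joint's range is limited). The gripper opens to 85 mm and grips with 20 to 120 N. Pads are 22 mm wide; open, the fingers measure 114 mm over their backs; the gripper's body (76 mm by 85 mm) begins 54 mm behind the grasp point. The pads swing forward as they close: fully open they stand 13 mm farther back than shut.
Start: joints at [1.113, 0.332, -0.065, 1.46, 0.022, 1.35, -0.088], TCP at [0.263, -0.567, 0.231] pointing down, gripper open.
Joint ranges: [-2.6, 2.6], [-0.5, 2.12], [-1.47, 1.34], [0.16, 2.42], [-1.27, 4.41], [0.06, 2.06], [-2.6, 2.6]. Speed limits (rad/s): [2.22, 2.22, 2.79, 2.79, 3.14, 3.14, 3.14].

INTERFACE

Orientations are given as a unit quaternion [w, x, y, z].
In Python, from plant import observe, get_image, job_done, search_frame, outline_of, mark_of gives the robot as it stands. The module is installed in compiled form; this text tells all that it offers.
- The arm moves only by the shell command python3 -m jog 'ROWS' [OPENING] [FORCE]. ROWS is JSON, a list of rows, each a list of 2 entries, a list of its own where there are three numbers: the shift along the tool's x, y, z in cm, then the turn, a rotation vector about the tool's x, y, z in degrees. A call has 1 to 5 rows; each row is the pose to reach, as a shift and turn from the pose commanded when the call began, along the tool's axes at that moment; what a row does not reach only later rows make up. A row lasts 1/12 s, in which the tool goes at most 41.7 mm and 7.16 degrees, less where a joint would pass 70% of its speed; a pose out of reach is approached as far as the arm can. A call with a gripper value outside its range is refused whole. OPENING is the closure, from 0 (fully open) to 1 (shut), set as the call begins (- or left out, the last holds). The fingers move at their own pace and stop on an object; FORCE is the grip in N (left out, the last holds). Time passes only in rows, so rows that repeat a pose let the fingers close. It gives the time, the measured TCP pose, the force and the opening at its end, in the units of the state.
- observe(): the state, without advancing time (a new reading comes with each control period).
- get_image(name): name is "scene" or "top"; returns a dict with "frame" (384x512x3 uint8, blue, green, red), "z_map" (384x512 float32, m along the optical axis (not along the pixel's ray), 0 where there is no reading), "mtx" (3x3 intrinsics, pixels), "extrinsics" (4x4, takes a point from world to camera coordinates). Camera axes: x right, y down, z forward; pixel columns grow to the right and rows downward; lengths in m; the calibration is good to about 2 mm. A picture is of the moment at which its call begins.
- job_done(): hands the job in, once; it reports no verdict.
Trained networks look in a picture, given as the dict that the camera call returned (one of the last four; its "shot" number tells which), for a name from the list of things; names that differ only in an ending like _2 or _b are one class to them, and where a whole thing is asked for, a point or a joint stands for the part that bears it (a point fixed in the world has none). Each returns a list of dicts, best first, with "confidence" (0 to 1); they miss things now and then, are a little off and sometimes report something else, mostly with a low value. They report only what shows in the picture. A call takes as long as a camera call.
- search_frame(query, picture): "point" ([x, y, z] in m, in the coordinates of the camera as it stood for that picture, good to about 4 mm: the middle of the surface that is visible of it).
- outline_of(query, picture): "mask" (384x512 bool, what is visible of it).
- mark_of(query, picture): "point" ([x, y, z] in m, in the coordinates of the camera as it stood for that picture, good to about 4 mm: a listed point, or the origin of a listed thing).
The state is a dict: "clock": time; "joint_pos": joint angles; "joint_velocities": joint speeds; "joint_efforts": joint torques, N m; "eef_pos": TCP position; "tcp_rot": TCP orientation; "wrist_force": force on the tool from outside, world axes, zero at the start; "torque": the same for the moment, N m; "width": finger opening in m.
Only numpy, scipy, OpenCV 4.12 (cv2) and the standard library are available. Lean on these libraries where they do the work, as an engineer would, in place of code of your own. Each camera call takes 0.05 s, during which the arm holds its last target. There are 200 camera calls.

TASK

Put the loose medicine tray on top of the lower tray of the carrier so that all four of its corner holes go over the four posts and it sits fully down; lower it gently, do not drop it. Then push the tray's spring handle down and turn it a quarter turn clockwise so that it catches and stays locked down when you let go. Leave the bottle, the carton and the tablet jar where they stand.

Things in the scene. Friction and masses are not known exactly. Their poses are not given: they have to be found in the camera images.
- tray_seat (a point): Loose aluminium tray, 200 x 140 mm, 0.4 to 0.65 kg, T-handle at its centre. Point: centre of the underside of its 4 mm floor; x along the long side, z up. Walls rise 34 mm above it; two foot rails under the floor reach 10 mm below it (so it starts 10 mm above the desk). 13 mm corner holes at x = +-86, y = +-56 mm. Fits the carrier either way round (half turn). It hangs from the handle when lifted by it.
- handle_grip (a point): Centre of the grey T-handle's upright grip bar, on its turning axis: bar 60 mm long (x axis), 12 mm thick (y), reaching 15 mm above and below this point, down to the disc. Unpressed, 47 mm above tray_seat. Under the tray floor the handle's stem ends in a key, a 30 x 8 mm crossbar parallel to the grip bar.
- disc_top (a point): Centre of the top face of the T-handle's disc (64 mm across, 8 mm thick), from which the grip bar rises; fingertips beside the bar can press on this face. 15 mm below handle_grip; x along the bar.
- turn (a joint): Turn of the T-handle in its tray, rad, clockwise seen from above, stops at 0 and 1.6. At 0 (start) the bar lies along the tray's long side and the key fits the carrier's slot; at about 1.57 the bar lies across the tray (locked). Friction 0.05 N m; no spring.
- press (a joint): Push of the T-handle down into its tray, m, 0 to 0.018 (hard stop). Spring upward: 3 N at 0, 9.5 N at 0.018. Tray seated and turn near 0, the key passes the slot; beyond 0.015 it is under the catch and free to turn; let go after the quarter turn it springs up to about 0.011 into pockets and stays, locked. Part-turned it stops at 0.015, not locked; uncaught it returns to 0.
- carrier_seat (a point): Carrier, fixed to the desk: lower tray 200 x 140 mm, walls 28 mm high, a 16 mm post in each corner (x = +-86, y = +-56 mm). Point: centre of the plane of the four post shoulders, 45 mm above the desk; x along the long side, z up. Above each shoulder an 8 mm pin with tapered tip rises 22 mm. With the tray seated, tray_seat is on this point and the x axes are parallel.
- slot (a point): Centre of the slot for the key, in the top of the carrier's 60 mm square centre column, 9 mm below carrier_seat: 38 mm long (x axis, along the carrier's long side), 15 mm wide.
- bottle: Bystander: clear bottle 60 mm across, 130 mm high, upright; origin at the centre of its underside.
- carton: Bystander: white carton 60 x 100 x 50 mm high; origin at the centre of its underside.
- tablet_jar: Bystander: white jar 68 mm across, 85 mm high, upright; origin at the centre of its underside.

How it is judged:
On the way, in this order (a step that is already met when the one before it is completed fails the run):
1. the tray sits fully down on the four post shoulders, its handle not yet turned (horizontal distance between tray_seat and carrier_seat below 0.006 m and z of tray_seat in the frame of carrier_seat between -0.003 and 0.003 m and angle between the x axis of tray_seat and the x axis of carrier_seat, either way round below 0.07 rad and value of joint turn below 0.5 rad), for 0.2 s.
2. the handle is turned a quarter turn and caught, held down by the carrier (horizontal distance between tray_seat and carrier_seat below 0.006 m and z of tray_seat in the frame of carrier_seat between -0.003 and 0.003 m and angle between the x axis of tray_seat and the x axis of carrier_seat, either way round below 0.07 rad and value of joint turn above 1.25 rad and value of joint press between 0.008 and 0.0135 m), for 0.2 s.
At the end, for the whole second after the job is handed in: The tray is at rest on all four shoulders (within 6 mm and 4 degrees, floor within 3 mm of the shoulders) and its handle is turned at least 1.25 rad and stays caught 8 to 13.5 mm down (all of step 2 and linear speed of tray below 0.02 m/s); the robot touches nothing.
It fails at once if the bottle is moved by more than 30 mm or tipped (distance of bottle from where it was at the start of the episode above 0.03 m or angle between bottle's own z axis and vertical above 0.4 rad).
It fails at once if the carton is moved by more than 30 mm or tipped (distance of carton from where it was at the start of the episode above 0.03 m or angle between carton's own z axis and vertical above 0.4 rad).
It fails at once if the tablet jar is moved by more than 30 mm or tipped (distance of tablet_jar from where it was at the start of the episode above 0.03 m or angle between tablet_jar's own z axis and vertical above 0.4 rad).
It fails at once if the tray is dropped onto the carrier (horizontal distance between tray_seat and carrier_seat below 0.03 m and z of tray_seat in the frame of carrier_seat below 0.05 m and linear speed of tray above 0.4 m/s).
It also fails if it takes over 64 s, if anything falls off the work surface, if the arm or the gripper's body presses on something with over 40 N, if the wrist force passes 120 N, or if a joint passes its speed limit or range.

## Working session

There is one attempt and no reset: what is moved stays moved. The work goes in short steps, Python scripts to look and compute and a shell command to move; the robot and the scene stay as the last step left them, time stands still between calls to the robot, and variables do not carry over. Pictures are saved under pics/ and viewed, about 8 in all and at most 12, crops included, and the job is handed in when it is done.

```bash
mkdir -p pics
cat > h.py <<'E'
import numpy as np, cv2
from plant import *
from scipy.spatial.transform import Rotation as R
def w(p,pic):
    return (np.linalg.inv(pic["extrinsics"])@np.r_[p,1])[:3]
def cloud(pic):
    z=pic["z_map"];v,u=np.indices(z.shape);K=pic["mtx"]
    P=np.stack([(u-K[0,2])*z/K[0,0],(v-K[1,2])*z/K[1,1],z,np.ones_like(z)],-1)
    W=(P@np.linalg.inv(pic["extrinsics"]).T)[...,:3]; W[z==0]=np.nan
    return W
def rot(): 
    q=observe()["tcp_rot"]; return R.from_quat([q[1],q[2],q[3],q[0]])
E
python3 - <<'E'
from h import *
np.set_printoptions(precision=4,suppress=True)
ims=[]
for n in ("scene","top"):
    p=get_image(n); ims.append(p["frame"])
    for q in ("tray_seat","handle_grip","disc_top","carrier_seat","slot","bottle","carton","tablet_jar"):
        r=mark_of(q,p)[:2]; print(n,q,[(w(a["point"],p).round(4),round(a["confidence"],2)) for a in r])
    W=cloud(p)
    for q in ("tray_seat","handle_grip"):
        for m in outline_of(q,p)[:1]:
            P=W[m["mask"]];P=P[~np.isnan(P[:,0])]
            print(q,m["confidence"],len(P),np.percentile(P,[2,50,98],axis=0).round(3).tolist(),cv2.minAreaRect(P[:,:2].astype(np.float32)*1000))
cv2.imwrite("pics/a.png",cv2.resize(np.vstack(ims),(450,675))[:] if 0 else np.hstack(ims)[:, :]) if 0 else [cv2.imwrite(f"pics/a{i}.png",im) for i,im in enumerate(ims)]
o=observe();print(o)
print(rot().as_matrix())
E
```

```text
scene tray_seat [(array([0.4591, 0.1913, 0.0089]), 0.69)]
scene handle_grip [(array([0.4611, 0.193 , 0.0521]), 0.93)]
scene disc_top [(array([ 0.4972, -0.2094,  0.0308]), 0.68), (array([0.4616, 0.1941, 0.0428]), 0.56)]
scene carrier_seat [(array([ 0.4985, -0.2105,  0.0434]), 0.94)]
scene slot [(array([ 0.4955, -0.2121,  0.0319]), 0.74)]
scene bottle [(array([ 0.7864, -0.043 ,  0.0008]), 0.64)]
scene carton [(array([ 0.7546, -0.2428, -0.0041]), 0.77)]
scene tablet_jar [(array([ 0.7549,  0.1976, -0.0022]), 0.89), (array([ 0.4996, -0.2097,  0.0353]), 0.45)]
tray_seat 0.71 4046 [[0.359, 0.12, 0.011], [0.473, 0.193, 0.015], [0.568, 0.27, 0.07]] ((462.8891296386719, 193.17462158203125), (203.3848876953125, 140.1649932861328), 9.481912612915039)
handle_grip 0.84 450 [[0.413, 0.166, 0.015], [0.467, 0.19, 0.043], [0.493, 0.219, 0.073]] ((442.2114562988281, 192.14743041992188), (106.59591674804688, 57.79018020629883), 0.38806217908859253)
top tray_seat [(array([0.4604, 0.1938, 0.0095]), 0.63)]
top handle_grip [(array([0.4592, 0.1959, 0.0539]), 0.65)]
top disc_top [(array([0.4575, 0.1906, 0.042
[... 585 characters left out ...]
1360778808594, 198.4386749267578), (70.10404968261719, 61.35576248168945), 89.15816497802734)
{'clock': 1.1, 'joint_pos': array([ 1.1134,  0.3322, -0.0647,  1.4601,  0.0216,  1.3499, -0.0885]), 'joint_velocities': array([-0.002 , -0.001 , -0.0003,  0.0002, -0.0008, -0.0006,  0.0005]), 'joint_efforts': array([ -0.0001, -62.5242,   0.0488, -39.1833,   0.0163,   0.0017,
         0.    ]), 'eef_pos': array([ 0.2633, -0.5669,  0.2313]), 'tcp_rot': array([ 0.    ,  0.843 , -0.5379,  0.    ]), 'wrist_force': array([-0.6122, -0.3349,  0.3122]), 'torque': array([-0.0165, -0.031 ,  0.0117]), 'width': 0.08559390643855978}
[[ 0.4212 -0.907   0.    ]
 [-0.907  -0.4212 -0.    ]
 [ 0.0001 -0.     -1.    ]]
```

View pics/a0.png

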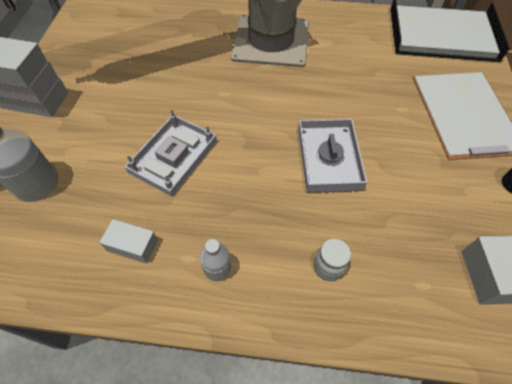

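View pics/a1.png

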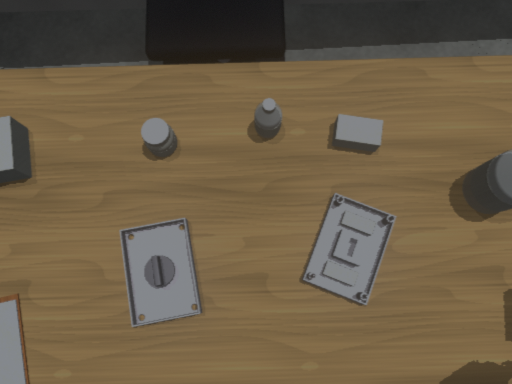

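The scene view shows the carrier at (172,153) and the tray at (332,156). In the top view the tray is at (160,272) and the carrier at (349,248), with the bystanders along the far side. Next I fit rectangles to get the yaw and centre of each.

```bash
cat >> h.py <<'E'
def rect(W,c,zlo,zhi,rmin=.045,rmax=.15):
    d=np.hypot(W[...,0]-c[0],W[...,1]-c[1]); m=(d<rmax)&(d>rmin)&(W[...,2]>zlo)&(W[...,2]<zhi)
    P=W[m]; return P
def fit(P,c0,th0,L=.2,B=.14):
    # points lying on the wall-top ring: minimise distance to rectangle outline (3 mm inset for wall)
    from scipy.optimize import least_squares
    def f(v):
        c,s=np.cos(v[2]),np.sin(v[2]); d=P[:,:2]-v[:2]
        a=np.abs(d[:,0]*c+d[:,1]*s)-L/2+.002; b=np.abs(-d[:,0]*s+d[:,1]*c)-B/2+.002
        return np.where((a>0)&(b>0),np.hypot(a,b),np.maximum(a,b))
    r=least_squares(f,[*c0,th0],loss="soft_l1",f_scale=.003)
    return r.x,np.median(np.abs(r.fun))
E
python3 - <<'E'
from h import *
np.set_printoptions(precision=4,suppress=True)
for n in ("scene","top"):
    p=get_image(n);W=cloud(p)
    T=rect(W,(.46,.194),.034,.05,.062,.13);x,e=fit(T,(.46,.194),.16);print(n,"tray",len(T),x,np.degrees(x[2]),e)
    A=rect(W,(.5,-.209),.0,.09,0,.13);print("carrier z hist",np.histogram(A[:,2],np.arange(0,.08,.005))[0])
    C=rect(W,(.5,-.209),.022,.05,.06,.13);x,e=fit(C,(.5,-.209),-.35);print(n,"carr",len(C),x,np.degrees(x[2]),e)
    S=rect(W,(.5,-.209),.031,.045,0,.045);print("column",len(S),cv2.minAreaRect(S[:,:2].astype(np.float32)*1000),np.median(S[:,2]))
    d=rect(W,(.46,.194),.062,.08,0,.045);print("bar",len(d),d.mean(0),cv2.minAreaRect(d[:,:2].astype(np.float32)*1000))
    D=rect(W,(.46,.194),.036,.05,0,.04);print("disc",len(D),D.mean(0),cv2.minEnclosingCircle(D[:,:2].astype(np.float32)*1000),np.median(D[:,2]))
    cv2.imwrite(f"pics/b_{n}.png",p["frame"])
    if n=="top":
        cr=[cv2.resize(p["frame"][v-64:v+64,u-64:u+64],(390,390),interpolation=2) for u,v in((160,272),(349,248))]; cv2.imwrite("pics/b.png",np.hstack(cr))
E
```

```text
scene tray 641 [0.4635 0.1933 0.1618] 9.26799907689593 0.0008858244166711337
carrier z hist [1980  479  286  394  734  391  217  297   71   32   17   22   20    2
    0]
scene carr 790 [ 0.5003 -0.2081 -0.4069] -23.314142749784192 0.002277709071757379
column 428 ((500.7859191894531, -207.94668579101562), (63.07817840576172, 61.8089485168457), 65.79702758789062) 0.03538369074573733
bar 122 [0.4663 0.1931 0.07  ] ((464.312744140625, 193.2727508544922), (60.01539611816406, 11.595617294311523), 9.64702033996582)
disc 308 [0.4679 0.1916 0.0415] ((463.03179931640625, 193.25558471679688), 32.5839729309082) 0.04141230448787203
top tray 677 [0.4607 0.1943 0.16  ] 9.169087791653535 0.0008228216520401333
carrier z hist [3283  249  151  667  679  362  555  175  125   20    9   24   16    2
    0]
top carr 768 [ 0.4988 -0.2072 -0.4083] -23.394066598368276 0.0014339829142908846
column 662 ((498.20489501953125, -207.0881805419922), (60.893043518066406, 60.16020965576172), 66.37382507324219) 0.03381880594245512
bar 195 [0.461  0.1941 0.0695] ((460.63592529296875, 194.56573486328125), (59.41607666015625, 12.331315994262695), 9.100513458251953)
disc 518 [0.4603 0.1924 0.0403] ((460.6645812988281, 194.83953857421875), 31.831558227539062) 0.04018367241711529
```

View pics/b.png

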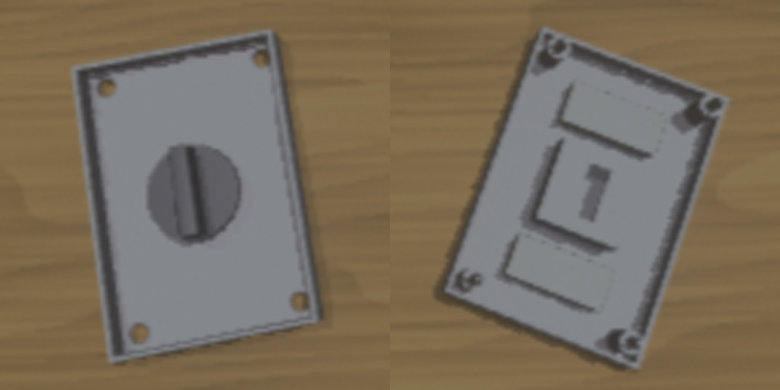

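Tray and carrier poses agree between the two cameras: tray ≈(0.462, 0.194) at 9.3°, carrier ≈(0.4995, -0.2077) at -23.4°. The grasp yaw (99°) is chosen so the quarter turn ends with joint 7 near its middle.

```bash
cat > plan.py <<'E'
import sys,json; from h import *
# usage: plan.py '[[x,y,z,yawdeg],...]' -> shift(cm)/turn(deg) for each leg, starting from measured pose
o=observe();p=np.array(o["eef_pos"]);Rm=rot()
print("at",p.round(4),"yaw",round(float(np.degrees(np.arctan2(*Rm.as_matrix()[[1,0],0]))),2),"t",round(o["clock"],2),"w",round(o["width"],4),"F",o["wrist_force"].round(1),"T",o["torque"].round(2))
for x,y,z,a in json.loads(sys.argv[1]):
    c,s=np.cos(np.radians(a)),np.sin(np.radians(a)); G=R.from_matrix([[c,s,0],[s,-c,0],[0,0,-1]])
    d=Rm.inv().apply(np.array([x,y,z])-p)*100; print(d.round(2).tolist(),np.degrees((Rm.inv()*G).as_rotvec()).round(2).tolist()); p=np.array([x,y,z]);Rm=G
E
python3 plan.py '[[0.42,-0.44,0.22,-33],[0.54,-0.28,0.22,0],[0.56,-0.09,0.22,33],[0.52,0.1,0.22,66],[0.462,0.194,0.18,99.3]]'
```

```text
at [ 0.2633 -0.5668  0.2313] yaw -65.09 t 1.2 w 0.0853 F [-0.5 -0.1  0.1] T [-0.    0.03 -0.  ]
[-4.9, -19.56, 1.13] [-0.0, -0.0, -32.09]
[1.35, -19.95, 0.0] [0.0, 0.0, -33.0]
[2.0, -19.0, 0.0] [0.0, 0.0, -33.0]
[6.99, -18.11, 0.0] [0.0, 0.0, -33.0]
[6.23, -9.12, 4.0] [0.0, 0.0, -33.3]
```

```bash
python3 -m jog '[[[-1,-3.9,0.2],[0,0,-6.4]],[[-2,-7.8,0.5],[0,0,-12.8]],[[-2.9,-11.7,0.7],[0,0,-19.3]],[[-3.9,-15.6,0.9],[0,0,-25.7]],[[-4.9,-19.6,1.1],[0,0,-32.1]]]' 0
python3 -m jog '[[[0.3,-4,0],[0,0,-6.6]],[[0.5,-8,0],[0,0,-13.2]],[[0.8,-12,0],[0,0,-19.8]],[[1.1,-16,0],[0,0,-26.4]],[[1.4,-20,0],[0,0,-33]]]'
python3 -m jog '[[[0.4,-3.8,0],[0,0,-6.6]],[[0.8,-7.6,0],[0,0,-13.2]],[[1.2,-11.4,0],[0,0,-19.8]],[[1.6,-15.2,0],[0,0,-26.4]],[[2,-19,0],[0,0,-33]]]'
python3 -m jog '[[[1.4,-3.6,0],[0,0,-6.6]],[[2.8,-7.2,0],[0,0,-13.2]],[[4.2,-10.9,0],[0,0,-19.8]],[[5.6,-14.5,0],[0,0,-26.4]],[[7,-18.1,0],[0,0,-33]]]'
python3 -m jog '[[[1.2,-1.8,0.8],[0,0,-6.6]],[[2.5,-3.6,1.6],[0,0,-13.2]],[[3.7,-5.5,2.4],[0,0,-19.8]],[[5,-7.3,3.2],[0,0,-26.4]],[[6.2,-9.1,4],[0,0,-33.3]]]'
python3 -m jog '[[[0,0,0],[0,0,0]],[[0,0,0],[0,0,0]],[[0,0,0],[0,0,0]]]'
python3 plan.py '[[0.462,0.194,0.12,99.3],[0.462,0.194,0.045,99.3]]'; python3 -c "
from plant import observe;print(observe()['joint_pos'])"
```

```text
clock: 1.62
eef_pos: [0.4215, -0.4387, 0.2205]
tcp_rot: [0.0, 0.96, -0.282, 0.0]
wrist_force: [0.5, -1.3, 0.6]
width: 0.0857
clock: 2.03
eef_pos: [0.5419, -0.2781, 0.2206]
tcp_rot: [0.0, 1.0, 0.003, 0.0]
wrist_force: [-0.2, -0.8, -0.2]
width: 0.0855
clock: 2.45
eef_pos: [0.5609, -0.088, 0.2206]
tcp_rot: [0.0, 0.958, 0.287, 0.0]
wrist_force: [2.4, 0.4, 0.9]
width: 0.0856
clock: 2.87
eef_pos: [0.5205, 0.1018, 0.2206]
tcp_rot: [0.0, 0.837, 0.547, 0.0]
wrist_force: [-0.2, -0.1, -0.0]
width: 0.0854
clock: 3.28
eef_pos: [0.4626, 0.1948, 0.1801]
tcp_rot: [0.0, 0.645, 0.764, 0.0]
wrist_force: [0.4, -0.9, -0.1]
width: 0.0851
clock: 3.53
eef_pos: [0.4637, 0.1932, 0.1805]
tcp_rot: [0.0, 0.648, 0.761, 0.0]
wrist_force: [-0.1, -0.6, -0.3]
width: 0.0857
at [0.4637 0.1932 0.1805] yaw 99.17 t 3.53 w 0.0857 F [-0.1 -0.6 -0.3] T [-0.09  0.    0.03]
[0.11, -0.16, 6.05] [0.03, 0.03, -0.13]
[0.0, 0.0, 7.5] [0.0, 0.0, 0.0]
[ 0.36581391  0.20210285 -0.932075    1.80894753  0.17337086  1.21576235
  1.11371107]
```

```bash
python3 -m jog '[[[0.1,-0.1,3],[0,0,0]],[[0.1,-0.1,6],[0,0,0]],[[0.1,-0.1,8.5],[0,0,0]],[[0.1,-0.1,11],[0,0,0]],[[0.1,-0.1,13.4],[0,0,0]]]'
python3 -m jog '[[[0,0,0],[0,0,0]],[[0,0,0],[0,0,0]],[[0,0,0],[0,0,0]],[[0,0,0],[0,0,0]],[[0,0,0],[0,0,0]]]' 1 60
python3 -m jog '[[[0,0,0],[0,0,0]],[[0,0,0],[0,0,0]],[[0,0,0],[0,0,0]],[[0,0,0],[0,0,0]],[[0,0,0],[0,0,0]]]'
python3 plan.py '[]'
python3 - <<'E'
from h import *
p=get_image("scene");cv2.imwrite("pics/c.png",cv2.resize(p["frame"][60:240,240:440],(800,720))[:600])
E
```

```text
clock: 3.95
eef_pos: [0.4629, 0.1933, 0.0452]
tcp_rot: [0.0, 0.649, 0.761, -0.0]
wrist_force: [0.4, -0.5, -0.0]
width: 0.0853
clock: 4.37
eef_pos: [0.4631, 0.1948, 0.0477]
tcp_rot: [0.001, 0.648, 0.762, 0.001]
wrist_force: [-0.2, 0.4, -0.0]
width: 0.0261
clock: 4.78
eef_pos: [0.4627, 0.1945, 0.0466]
tcp_rot: [0.0, 0.648, 0.762, 0.0]
wrist_force: [2.7, -2.4, 2.4]
width: 0.0109
at [0.4627 0.1945 0.0466] yaw 99.29 t 4.78 w 0.0109 F [ 2.7 -2.4  2.4] T [-0.33 -0.66 -0.06]
```

View pics/c.png

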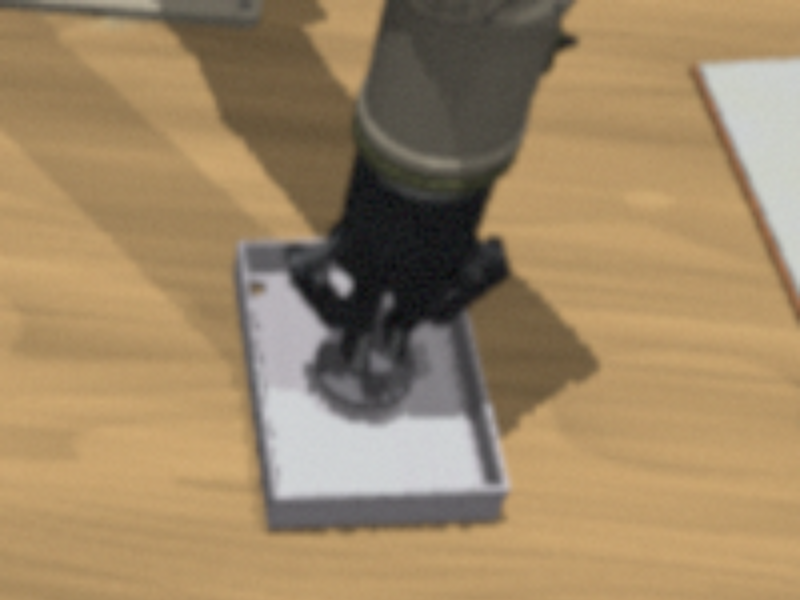

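The bar is held between the fingers (opening 11 mm). Now lift and carry.

```bash
python3 -m jog '[[[0,0,-1],[0,0,0]],[[0,0,-3],[0,0,0]],[[0,0,-6],[0,0,0]],[[0,0,-9.5],[0,0,0]],[[0,0,-13],[0,0,0]]]'
python3 -m jog '[[[0,0,0],[0,0,0]],[[0,0,0],[0,0,0]],[[0,0,0],[0,0,0]]]'
python3 plan.py '[[0.51,0.06,0.18,88],[0.515,-0.08,0.18,77],[0.4995,-0.2077,0.18,66.6]]'
```

```text
clock: 5.25
eef_pos: [0.46, 0.1949, 0.177]
tcp_rot: [-0.001, 0.647, 0.763, -0.001]
wrist_force: [1.0, -0.9, -5.4]
width: 0.0111
clock: 5.5
eef_pos: [0.4609, 0.1942, 0.1751]
tcp_rot: [-0.001, 0.647, 0.762, -0.001]
wrist_force: [-0.1, -0.3, -6.0]
width: 0.0112
at [0.4609 0.1942 0.1751] yaw 99.32 t 5.5 w 0.0112 F [-0.1 -0.3 -6. ] T [0.04 0.02 0.03]
[-14.04, 2.67, -0.49] [-0.13, 0.05, 11.32]
[-13.97, 0.99, 0.0] [0.0, 0.0, 11.0]
[-12.79, 1.36, 0.0] [0.0, 0.0, 10.4]
```

```bash
python3 -m jog '[[[-1.5,0.2,-0.1],[0,0,1.3]],[[-4.5,0.8,-0.2],[0,0,4]],[[-8,1.5,-0.4],[0,0,7]],[[-11,2.1,-0.5],[0,0,9]],[[-14,2.7,-0.5],[0,0,11.3]]]'
python3 -m jog '[[[-2.8,0.2,0],[0,0,2.2]],[[-5.6,0.4,0],[0,0,4.4]],[[-8.4,0.6,0],[0,0,6.6]],[[-11.2,0.8,0],[0,0,8.8]],[[-14,1,0],[0,0,11]]]'
python3 -m jog '[[[-3,0.3,0],[0,0,2.5]],[[-6.5,0.7,0],[0,0,5]],[[-9.5,1,0],[0,0,7.5]],[[-11.7,1.2,0],[0,0,9.5]],[[-12.8,1.4,0],[0,0,10.4]]]'
python3 -m jog '[[[0,0,0],[0,0,0]],[[0,0,0],[0,0,0]],[[0,0,0],[0,0,0]],[[0,0,0],[0,0,0]],[[0,0,0],[0,0,0]]]'
python3 plan.py '[[0.4995,-0.2077,0.18,66.6]]'
python3 - <<'E'
from h import *
np.set_printoptions(precision=4,suppress=True)
for n in ("scene","top"):
    p=get_image(n);W=cloud(p);cv2.imwrite(f"pics/d_{n}.png",p["frame"])
    # tray rim expected z: TCP-.0466 lift + .044
    zt=observe()["eef_pos"][2]-.0466+.044
    P=rect(W,(.5,-.208),zt-.005,zt+.006,.065,.13)
    x,e=fit(P,(.5,-.208),-.41);print(n,len(P),x,np.degrees(x[2]),e)
E
```

```text
clock: 5.92
eef_pos: [0.5105, 0.0587, 0.1795]
tcp_rot: [-0.001, 0.72, 0.694, -0.001]
wrist_force: [0.5, 0.1, -5.2]
width: 0.0111
clock: 6.33
eef_pos: [0.5149, -0.0809, 0.1792]
tcp_rot: [-0.002, 0.783, 0.622, -0.001]
wrist_force: [0.2, 0.0, -5.4]
width: 0.0108
clock: 6.75
eef_pos: [0.4993, -0.2107, 0.1794]
tcp_rot: [-0.001, 0.837, 0.547, -0.001]
wrist_force: [0.2, -0.4, -5.1]
width: 0.0109
clock: 7.17
eef_pos: [0.5017, -0.2058, 0.1813]
tcp_rot: [-0.0, 0.835, 0.55, 0.0]
wrist_force: [0.3, 0.4, -5.4]
width: 0.0111
at [ 0.5017 -0.2058  0.1813] yaw 66.75 t 7.17 w 0.0111 F [ 0.3  0.4 -5.4] T [ 0.02 -0.05  0.  ]
[-0.26, -0.13, 0.13] [0.0, -0.01, 0.15]
scene 475 [ 0.5023 -0.2042 -0.4064] -23.284844123430993 0.0009482876663485951
top 402 [ 0.4995 -0.2035 -0.4049] -23.201129154069005 0.0008318451195270596
```

Run:
```python
import cv2,numpy as np
a=cv2.imread("pics/d_scene.png")[60:220,90:260];b=cv2.imread("pics/d_top.png")[170:330,270:440]
cv2.imwrite("pics/d.png",cv2.resize(np.hstack([a,b]),(800,376)))
```

```text
(no output)
```

View pics/d.png

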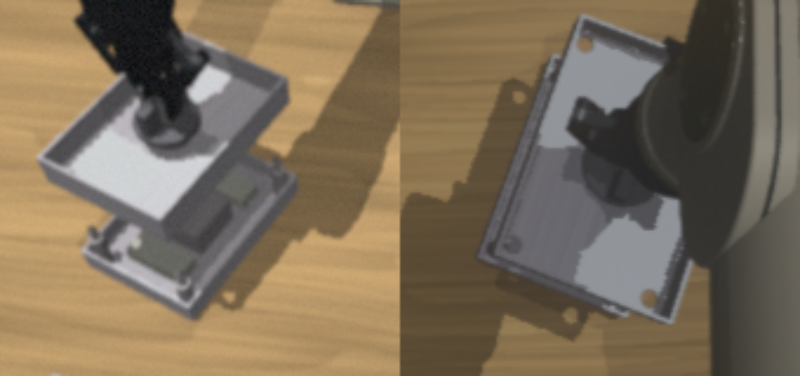

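The tray hangs level over the carrier, in line with it but about 4 mm off toward +y. Correct that and lower to just above the pins.

```bash
python3 -m jog '[[[-0.1,0,1],[0,0,0]],[[-0.2,0,2.5],[0,0,0]],[[-0.4,0,4],[0,0,0]],[[-0.4,0,5],[0,0,0.1]],[[-0.4,0,5.7],[0,0,0.1]]]'
python3 -m jog '[[[0,0,0],[0,0,0]],[[0,0,0],[0,0,0]],[[0,0,0],[0,0,0]],[[0,0,0],[0,0,0]],[[0,0,0],[0,0,0]]]'
python3 plan.py '[]'
cat > chk.py <<'E'
from h import *
np.set_printoptions(precision=4,suppress=True)
C={"scene":np.array([.5005,-.208,-.4075]),"top":np.array([.4986,-.2072,-.4075])}
zt=observe()["eef_pos"][2]-.0466+.044
for n in C:
    p=get_image(n);W=cloud(p);cv2.imwrite(f"pics/last_{n}.png",p["frame"])
    P=rect(W,(.5,-.208),zt-.005,zt+.006,.065,.13)
    x,e=fit(P,(.5,-.208),-.41);d=x-C[n];a=C[n][2]
    print(n,len(P),"err world mm",d[:2]*1000,"deg",np.degrees(d[2]).round(2),"fit",e,"z",np.median(P[:,2])-zt)
E
python3 chk.py
```

```text
clock: 7.68
eef_pos: [0.499, -0.2107, 0.1226]
tcp_rot: [-0.001, 0.836, 0.548, -0.0]
wrist_force: [-0.4, -0.2, -4.8]
width: 0.0107
clock: 8.1
eef_pos: [0.5002, -0.211, 0.125]
tcp_rot: [0.001, 0.836, 0.548, 0.0]
wrist_force: [-0.3, -0.4, -5.3]
width: 0.0107
at [ 0.5002 -0.211   0.125 ] yaw 66.51 t 8.1 w 0.0107 F [-0.3 -0.4 -5.3] T [ 0.07  0.03 -0.02]
scene 438 err world mm [ 0.3604 -1.3417] deg -0.23 fit 0.0009732393879709807 z -0.002157917870531087
top 322 err world mm [-0.547  -1.0921] deg -0.09 fit 0.0007578717508729405 z -0.0033117241110251355
```

```bash
python3 -m jog '[[[0.1,0,0.5],[0,0,0]],[[0.1,-0.1,1],[0,0,0]],[[0.1,-0.1,1.4],[0,0,0]],[[0.1,-0.1,1.8],[0,0,0]],[[0.1,-0.1,2.2],[0,0,0]]]'
python3 -m jog '[[[0,0,0.2],[0,0,0]],[[0,0,0.4],[0,0,0]],[[0,0,0.6],[0,0,0]],[[0,0,0.8],[0,0,0]],[[0,0,0.8],[0,0,0]]]'
python3 -m jog '[[[0,0,0],[0,0,0]],[[0,0,0],[0,0,0]],[[0,0,0],[0,0,0]]]'
python3 plan.py '[]'; python3 chk.py
```

```text
clock: 8.62
eef_pos: [0.4991, -0.2096, 0.1017]
tcp_rot: [-0.0, 0.836, 0.548, -0.0]
wrist_force: [0.3, 0.8, -4.7]
width: 0.0106
clock: 9.03
eef_pos: [0.4991, -0.2096, 0.094]
tcp_rot: [-0.0, 0.836, 0.548, -0.0]
wrist_force: [0.2, 0.5, -5.2]
width: 0.0106
clock: 9.28
eef_pos: [0.4994, -0.2097, 0.0945]
tcp_rot: [0.0, 0.836, 0.548, 0.0]
wrist_force: [0.1, -0.8, -6.0]
width: 0.0104
at [ 0.4994 -0.2097  0.0945] yaw 66.51 t 9.28 w 0.0104 F [ 0.1 -0.8 -6. ] T [ 0.01 -0.06 -0.02]
scene 395 err world mm [-0.4739  0.2029] deg -0.31 fit 0.0010081761796854483 z -0.002094481747338589
top 315 err world mm [-1.3406  0.2507] deg -0.09 fit 0.0007978850735986791 z -0.00323455844114115
```

The pins are already in the holes (floor about 10 mm above the shoulders, no contact force). Nudge and lower the rest.

```bash
python3 -m jog '[[[0,0.05,0.1],[0,0,0]],[[0.03,0.08,0.3],[0,0,-0.2]],[[0.03,0.08,0.5],[0,0,-0.2]],[[0.03,0.08,0.7],[0,0,-0.2]],[[0.03,0.08,0.7],[0,0,-0.2]]]'
python3 -m jog '[[[0,0,0.1],[0,0,0]],[[0,0,0.2],[0,0,0]],[[0,0,0.3],[0,0,0]],[[0,0,0.4],[0,0,0]],[[0,0,0.4],[0,0,0]]]'
python3 -m jog '[[[0,0,0],[0,0,0]],[[0,0,0],[0,0,0]],[[0,0,0],[0,0,0]]]'
python3 plan.py '[]'; python3 chk.py
```

```text
clock: 9.8
eef_pos: [0.4998, -0.2095, 0.0867]
tcp_rot: [-0.0, 0.835, 0.55, -0.0]
wrist_force: [-0.7, -0.5, -5.6]
width: 0.0105
clock: 10.22
eef_pos: [0.5, -0.2097, 0.0831]
tcp_rot: [-0.0, 0.835, 0.55, -0.0]
wrist_force: [-1.0, -0.8, -5.3]
width: 0.0109
clock: 10.47
eef_pos: [0.5001, -0.2097, 0.0834]
tcp_rot: [0.0, 0.835, 0.55, 0.0]
wrist_force: [-0.2, -0.8, -5.1]
width: 0.0109
at [ 0.5001 -0.2097  0.0834] yaw 66.71 t 10.47 w 0.0109 F [-0.2 -0.8 -5.1] T [-0.01  0.01  0.06]
scene 389 err world mm [0.2647 0.1156] deg 0.03 fit 0.0009749688858301919 z -0.0020465920453362763
top 299 err world mm [-0.5939  0.2317] deg 0.11 fit 0.0007814864279690626 z -0.0031973947280794224
```

```bash
python3 -m jog '[[[0,0,0.05],[0,0,0]],[[0,0,0.1],[0,0,0]],[[0,0,0.15],[0,0,0]],[[0,0,0.15],[0,0,0]],[[0,0,0.15],[0,0,0]]]'
python3 -m jog '[[[0,0,0.05],[0,0,0]],[[0,0,0.1],[0,0,0]],[[0,0,0.15],[0,0,0]],[[0,0,0.15],[0,0,0]],[[0,0,0.15],[0,0,0]]]'
python3 -m jog '[[[0,0,0.05],[0,0,0]],[[0,0,0.1],[0,0,0]],[[0,0,0.1],[0,0,0]],[[0,0,0.1],[0,0,0]],[[0,0,0.1],[0,0,0]]]'
python3 plan.py '[]'; python3 chk.py
```

```text
clock: 10.98
eef_pos: [0.5003, -0.2097, 0.0822]
tcp_rot: [0.0, 0.835, 0.55, 0.0]
wrist_force: [-2.2, 0.9, 2.0]
width: 0.0108
clock: 11.4
eef_pos: [0.5002, -0.2097, 0.0804]
tcp_rot: [0.0, 0.835, 0.55, 0.0]
wrist_force: [-2.3, 0.1, 2.5]
width: 0.0105
clock: 11.82
eef_pos: [0.5002, -0.2097, 0.0794]
tcp_rot: [0.0, 0.835, 0.55, 0.0]
wrist_force: [-0.9, -0.4, 3.6]
width: 0.0109
at [ 0.5002 -0.2097  0.0794] yaw 66.71 t 11.82 w 0.0109 F [-0.9 -0.4  3.6] T [-0.02  0.22 -0.02]
scene 534 err world mm [0.4027 0.1073] deg -0.03 fit 0.0008869219649291285 z 0.0003513020653790194
top 402 err world mm [-0.6795  0.2562] deg 0.11 fit 0.0008235557620456871 z -0.0002737138559405633
```

Seated: the force has reversed and the spring is compressing about 3 mm. Press further.

```bash
python3 -m jog '[[[0,0,0.2],[0,0,0]],[[0,0,0.4],[0,0,0]],[[0,0,0.6],[0,0,0]],[[0,0,0.8],[0,0,0]],[[0,0,0.8],[0,0,0]]]'
python3 -m jog '[[[0,0,0.15],[0,0,0]],[[0,0,0.3],[0,0,0]],[[0,0,0.45],[0,0,0]],[[0,0,0.55],[0,0,0]],[[0,0,0.55],[0,0,0]]]'
python3 -m jog '[[[0,0,0],[0,0,0]],[[0,0,0],[0,0,0]],[[0,0,0],[0,0,0]]]'
python3 plan.py '[]'; python3 chk.py
```

```text
clock: 12.33
eef_pos: [0.5002, -0.2097, 0.0711]
tcp_rot: [0.0, 0.835, 0.55, 0.0]
wrist_force: [-1.0, -0.5, 6.3]
width: 0.011
clock: 12.75
eef_pos: [0.5003, -0.2098, 0.0659]
tcp_rot: [0.0, 0.835, 0.55, 0.0]
wrist_force: [-3.0, -0.8, 7.8]
width: 0.011
clock: 13.0
eef_pos: [0.5003, -0.2097, 0.0661]
tcp_rot: [0.0, 0.835, 0.55, 0.0]
wrist_force: [-2.2, 0.3, 8.2]
width: 0.0108
at [ 0.5003 -0.2097  0.0661] yaw 66.71 t 13.0 w 0.0108 F [-2.2  0.3  8.2] T [ 0.1   0.53 -0.02]
scene 472 err world mm [1.192  0.3744] deg -0.08 fit 0.0006130898559201167 z 0.00033812950658430874
top 162 err world mm [-0.7493  1.5587] deg 0.17 fit 0.00042062655933957326 z 0.0003717993842608097
```

```bash
sed -i 's/^zt=.*/zt=.079/' chk.py
python3 -m jog '[[[0,0,0.05],[0,0,3]],[[0,0,0.05],[0,0,8]],[[0,0,0.05],[0,0,13]],[[0,0,0.05],[0,0,18]],[[0,0,0.05],[0,0,20]]]'
python3 plan.py '[]'
python3 -m jog '[[[0,0,0],[0,0,5]],[[0,0,0],[0,0,11]],[[0,0,0],[0,0,17]],[[0,0,0],[0,0,22]],[[0,0,0],[0,0,25]]]'
python3 plan.py '[]'; python3 chk.py
```

```text
clock: 13.52
eef_pos: [0.5, -0.2103, 0.0655]
tcp_rot: [0.0, 0.919, 0.394, -0.0]
wrist_force: [-2.3, -0.6, 8.8]
width: 0.0108
at [ 0.5    -0.2103  0.0655] yaw 46.4 t 13.52 w 0.0108 F [-2.3 -0.6  8.8] T [-0.32  0.82  0.01]
clock: 13.93
eef_pos: [0.4994, -0.2108, 0.0654]
tcp_rot: [0.001, 0.983, 0.186, -0.001]
wrist_force: [-6.2, -3.0, 7.9]
width: 0.0106
at [ 0.4994 -0.2108  0.0654] yaw 21.38 t 13.93 w 0.0106 F [-6.2 -3.   7.9] T [-0.69  1.22  0.06]
scene 450 err world mm [0.3703 0.0669] deg -0.05 fit 0.0010208343319716498 z -0.00127029598329291
top 358 err world mm [-0.6059  0.1233] deg 0.1 fit 0.0008061654420189347 z -0.002377203570775907
```

```bash
python3 -m jog '[[[0,0,0],[0,0,5]],[[0,0,0],[0,0,11]],[[0,0,0],[0,0,17]],[[0,0,0],[0,0,22]],[[0,0,0],[0,0,25]]]'
python3 plan.py '[]'
python3 -m jog '[[[0,0,0],[0,0,6]],[[0,0,0],[0,0,12]],[[0,0,0],[0,0,17]],[[0,0,0],[0,0,20]],[[0,0,0],[0,0,20.5]]]'
python3 -m jog '[[[0,0,0],[0,0,0]],[[0,0,0],[0,0,0]],[[0,0,0],[0,0,0]]]'
python3 plan.py '[]'; python3 chk.py
```

```text
clock: 14.45
eef_pos: [0.4987, -0.211, 0.0651]
tcp_rot: [0.001, 0.999, -0.032, -0.001]
wrist_force: [-7.4, -2.6, 8.0]
width: 0.0109
at [ 0.4987 -0.211   0.0651] yaw -3.63 t 14.45 w 0.0109 F [-7.4 -2.6  8. ] T [-0.83  1.64 -0.  ]
clock: 14.87
eef_pos: [0.498, -0.2109, 0.0648]
tcp_rot: [0.001, 0.978, -0.208, -0.002]
wrist_force: [-9.3, -2.9, 8.8]
width: 0.0108
clock: 15.12
eef_pos: [0.4981, -0.2109, 0.0648]
tcp_rot: [0.001, 0.978, -0.207, -0.002]
wrist_force: [-9.0, -2.7, 8.5]
width: 0.0112
at [ 0.4981 -0.2109  0.0648] yaw -23.86 t 15.12 w 0.0112 F [-9.  -2.7  8.5] T [-0.7   2.06 -0.  ]
scene 396 err world mm [0.4954 0.0713] deg -0.05 fit 0.0009917573707944397 z -0.0011823718662054977
top 348 err world mm [-0.5562  0.2022] deg 0.05 fit 0.0007961160128836676 z -0.002309398310210084
```

Turned through 90.6° with the tray still seated. Ease up into the pockets and relax the side load.

```bash
python3 -m jog '[[[-0.08,0.07,0],[0,0,0]],[[-0.16,0.14,-0.1],[0,0,0]],[[-0.16,0.14,-0.25],[0,0,0]],[[-0.16,0.14,-0.4],[0,0,0]],[[-0.16,0.14,-0.45],[0,0,0]]]'
python3 -m jog '[[[0,0,0],[0,0,0]],[[0,0,0],[0,0,0]],[[0,0,0],[0,0,0]]]'
python3 plan.py '[]'; python3 chk.py
```

```text
clock: 15.63
eef_pos: [0.4977, -0.211, 0.07]
tcp_rot: [0.0, 0.978, -0.206, -0.0]
wrist_force: [-3.8, -2.3, 6.2]
width: 0.0108
clock: 15.88
eef_pos: [0.4977, -0.211, 0.0698]
tcp_rot: [0.0, 0.978, -0.206, -0.0]
wrist_force: [-4.1, -0.9, 7.7]
width: 0.0107
at [ 0.4977 -0.211   0.0698] yaw -23.82 t 15.88 w 0.0107 F [-4.1 -0.9  7.7] T [-0.41  0.75 -0.03]
scene 407 err world mm [0.4615 0.1899] deg -0.05 fit 0.0009494363551930101 z -0.0012350741791004455
top 370 err world mm [-0.6329  0.213 ] deg 0.08 fit 0.0007972519549533374 z -0.0022490917328298193
```

```bash
python3 -m jog '[[[-0.1,0.07,-0.1],[0,0,0]],[[-0.1,0.07,-0.15],[0,0,0]],[[-0.1,0.07,-0.15],[0,0,0]],[[-0.1,0.07,-0.15],[0,0,0]]]'
python3 plan.py '[]'
python3 -m jog '[[[0,0,0],[0,0,0]],[[0,0,0],[0,0,0]],[[0,0,0],[0,0,0]],[[0,0,0],[0,0,0]],[[0,0,0],[0,0,0]]]' 0
python3 -m jog '[[[0,0,0],[0,0,0]],[[0,0,-1],[0,0,0]],[[0,0,-3],[0,0,0]],[[0,0,-6],[0,0,0]],[[0,0,-9],[0,0,0]]]'
python3 -m jog '[[[2,0,-4],[0,0,0]],[[4,0,-8],[0,0,0]],[[4,3,-10],[0,0,0]],[[4,6,-10],[0,0,0]],[[4,10,-10],[0,0,0]]]'
python3 -m jog '[[[0,4,0],[0,0,0]],[[0,8,0],[0,0,0]],[[0,12,0],[0,0,0]],[[0,12,0],[0,0,0]],[[0,12,0],[0,0,0]]]'
python3 plan.py '[]'
python3 - <<'E'
from h import *
np.set_printoptions(precision=4,suppress=True)
for n in ("scene","top"):
    p=get_image(n);W=cloud(p);cv2.imwrite(f"pics/e_{n}.png",p["frame"])
    P=rect(W,(.5,-.208),.071,.086,.065,.13);x,e=fit(P,(.5,-.208),-.41);print(n,len(P),x,np.degrees(x[2]),e,np.median(P[:,2]))
    D=rect(W,(.5,-.208),.085,.12,0,.045)
    if len(D)>5:print("bar",len(D),np.median(D[:,2]),cv2.minAreaRect(D[:,:2].astype(np.float32)*1000))
    F=rect(W,(.5,-.208),.04,.06,.045,.06);print("floor",len(F),np.median(F[:,2]))
    F=rect(W,(.5,-.208),.055,.072,0,.03);print("disc",len(F),np.median(F[:,2]))
a=cv2.imread("pics/e_scene.png")[70:230,90:260];b=cv2.imread("pics/e_top.png")[170:330,270:440]
cv2.imwrite("pics/e.png",cv2.resize(np.hstack([a,b]),(800,376)))
E
```

```text
clock: 16.32
eef_pos: [0.4974, -0.211, 0.0716]
tcp_rot: [0.0, 0.979, -0.206, 0.001]
wrist_force: [0.6, -1.3, 4.9]
width: 0.0111
at [ 0.4974 -0.211   0.0716] yaw -23.8 t 16.32 w 0.0111 F [ 0.6 -1.3  4.9] T [-0.42 -0.03 -0.01]
clock: 16.73
eef_pos: [0.4967, -0.2103, 0.0711]
tcp_rot: [-0.0, 0.979, -0.206, -0.0]
wrist_force: [0.2, -0.3, -0.0]
width: 0.0708
clock: 17.15
eef_pos: [0.4963, -0.2102, 0.1626]
tcp_rot: [-0.0, 0.979, -0.206, -0.001]
wrist_force: [-0.2, -1.2, 0.4]
width: 0.0854
clock: 17.57
eef_pos: [0.4948, -0.3173, 0.2645]
tcp_rot: [0.0, 0.979, -0.204, 0.002]
wrist_force: [1.2, -0.5, -0.2]
width: 0.0854
clock: 17.98
eef_pos: [0.4428, -0.4304, 0.2617]
tcp_rot: [0.0, 0.978, -0.209, -0.0]
wrist_force: [1.2, 1.9, 0.7]
width: 0.0854
at [ 0.4428 -0.4304  0.2617] yaw -24.07 t 17.98 w 0.0854 F [1.2 1.9 0.7] T [ 0.04 -0.08  0.02]
scene 677 [ 0.501  -0.208  -0.4063] -23.281942626375805 0.0009401660158234442 0.07692998514392968
bar 141 0.0947274126449481 ((501.4672546386719, -207.14468383789062), (59.21137619018555, 12.679892539978027), 65.80329895019531)
floor 516 0.04870088735873601
disc 213 0.06583478463588399
top 657 [ 0.4979 -0.2072 -0.4065] -23.290663491781963 0.0008501812007276222 0.07620034323667291
bar 202 0.09334513772346986 ((498.15716552734375, -207.07420349121094), (59.308414459228516, 12.567558288574219), 66.43034362792969)
floor 1137 0.04674409770173671
disc 461 0.06402363247024623
```

View pics/e.png

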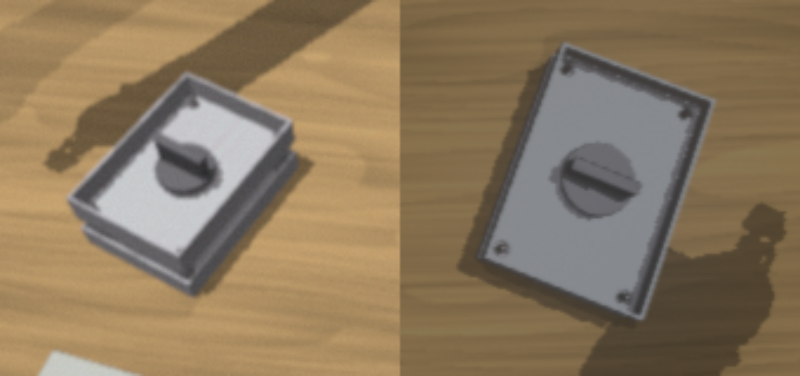

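The tray sits on all four pins, visible in the holes at about (567,68), (686,113), (502,247) and (624,297) of the right-hand view. The bar lies across the tray, and the bar and disc are about 11 mm lower than unpressed. It is caught, so I'm handing in.

```bash
python3 -m jog '[[[0,0,0],[0,0,0]],[[0,0,0],[0,0,0]],[[0,0,0],[0,0,0]],[[0,0,0],[0,0,0]],[[0,0,0],[0,0,0]]]'
python3 -c "
from plant import job_done;print(job_done())"
```

```text
clock: 18.5
eef_pos: [0.4449, -0.4276, 0.2614]
tcp_rot: [0.0, 0.979, -0.206, 0.0]
wrist_force: [-0.3, 1.2, -1.3]
width: 0.0853
the job is handed in; nothing more can be done
None
```

The tray is on the carrier with its handle locked, and I handed the job in at 18.5 s; no verdict is reported. I picked the tray up by its handle bar, lowered it over the four pins, pressed the handle about 16–17 mm and turned it 90° clockwise. I then eased it up into the pockets, let go and moved the arm clear.

**Tray position:** the last pictures show the tray within about 1 mm and 0.2° of the carrier, with a pin showing in each corner hole. The tray rim reads about 76–77 mm high, against the 79 mm expected. While the tray was held in the air, the same readings were also 2–3 mm low. The downward force on the gripper reversed as the tray came down, so I take it as fully seated.

**Handle:** the bar lies 89–90° to the tray's long side and has stayed about 11 mm down since I let go.

**Bystanders:** I did not measure the bottle, carton or tablet jar again at the end. The arm's path stayed well clear of them.

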